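# Pack up the rinse station of the inspection bench

### The job

Pack up the rinse station: stand every amber flask from the bench in its own well of the white carrier, push a rubber stopper fully home in each one, and only then swing the carrier's wire bail up and over the stoppers until it rests fully closed in its catches. Hang the rinse basket by its loop handle on the prong of the drip stand, hanging still and clear of the bench. Any stopper left over may stay where it is, and the other things on the bench are to be left undisturbed.

Things in the scene. Friction and masses are not known exactly. Their poses are not given: they have to be found in the camera images.
- carrier: Fixed white plastic flask carrier, 94 (x) x 262 (y) x 20 mm tall, with three round wells in a row along its y axis. Origin: centre of its underside; z up; front faces -x.
- bail (a joint): Hold-down bail: steel wire frame (wire 10 mm) of two arms and a 276 mm crossbar parallel to the carrier's y, hinged at the carrier's front. Rad: 0 = closed, arms in the catches, crossbar above the stoppers (hinge stop); grows to 1.45 as it swings down to the front (carrier -x). Stiff hinge: stays where left, moves at about 2 N. Crossbar axis 150 mm from hinge axis.
- bail_bar (a point): Middle of the bail's crossbar axis (moves with the bail). At joint value q it is, in the carrier's frame, at x = -30 + 150 sin(0.2 - q), y = 0, z = 30 + 150 cos(0.2 - q) mm: 177 mm above the bench when closed.
- bail_hinge (a point): Point on the bail's hinge axis (parallel to the carrier's y) midway between its arms; fixed to the carrier.
- well0 (a point): Centre of the floor of a well in the carrier (carrier y = -80 mm), 6 mm above the bench; the well is a round hole 64 mm across and 14 mm deep, open at the top. Wells are 80 mm apart. Any flask may go in any well.
- well1 (a point): Centre of the floor of a well in the carrier (carrier y = 0 mm), 6 mm above the bench; the well is a round hole 64 mm across and 14 mm deep, open at the top. Wells are 80 mm apart. Any flask may go in any well.
- well2 (a point): Centre of the floor of a well in the carrier (carrier y = 80 mm), 6 mm above the bench; the well is a round hole 64 mm across and 14 mm deep, open at the top. Wells are 80 mm apart. Any flask may go in any well.
- flask0: Loose conical amber glass flask, 160 g, 110 mm tall: foot 58 mm across, tapering from 12 mm above the foot to a straight neck 31 mm across from 66 mm up to the rim; neck bore 24 mm across and 44 mm deep. Origin: centre of the underside; z up the axis. May be absent (None) in a run.
- flask1: Loose conical amber glass flask, 160 g, 110 mm tall: foot 58 mm across, tapering from 12 mm above the foot to a straight neck 31 mm across from 66 mm up to the rim; neck bore 24 mm across and 44 mm deep. Origin: centre of the underside; z up the axis. May be absent (None) in a run.
- flask2: Loose conical amber glass flask, 160 g, 110 mm tall: foot 58 mm across, tapering from 12 mm above the foot to a straight neck 31 mm across from 66 mm up to the rim; neck bore 24 mm across and 44 mm deep. Origin: centre of the underside; z up the axis. May be absent (None) in a run.
- stopper0: Loose black rubber stopper, 30 g, 57 mm tall: tapered plug 15 mm across at the tip, 21 mm at 26 mm up, then a flange 30 mm across, 5 mm thick, then a round knob 20 mm across, 26 mm tall. Origin: centre of the plug's tip; z up to the knob. Fully in, the flange rests on a flask's rim, the origin 84 mm above the flask's underside. All four are alike.
- stopper1: Loose black rubber stopper, 30 g, 57 mm tall: tapered plug 15 mm across at the tip, 21 mm at 26 mm up, then a flange 30 mm across, 5 mm thick, then a round knob 20 mm across, 26 mm tall. Origin: centre of the plug's tip; z up to the knob. Fully in, the flange rests on a flask's rim, the origin 84 mm above the flask's underside. All four are alike.
- stopper2: Loose black rubber stopper, 30 g, 57 mm tall: tapered plug 15 mm across at the tip, 21 mm at 26 mm up, then a flange 30 mm across, 5 mm thick, then a round knob 20 mm across, 26 mm tall. Origin: centre of the plug's tip; z up to the knob. Fully in, the flange rests on a flask's rim, the origin 84 mm above the flask's underside. All four are alike.
- stopper3: Loose black rubber stopper, 30 g, 57 mm tall: tapered plug 15 mm across at the tip, 21 mm at 26 mm up, then a flange 30 mm across, 5 mm thick, then a round knob 20 mm across, 26 mm tall. Origin: centre of the plug's tip; z up to the knob. Fully in, the flange rests on a flask's rim, the origin 84 mm above the flask's underside. All four are alike.
- block: Fixed white plastic stopper block, 116 x 116 x 40 mm tall, with four holes 56 mm apart in which the stoppers stand upright, plug down, flange on top. Origin: centre of the underside.
- basket: Loose steel rinse basket, 120 g, 68 mm across, 40 mm tall, with a rigid upright loop handle in its y-z plane (66 mm wide, 6 mm wire, clear window 40 to 103 mm up): top bar along y, axis 106 mm up, and on it a black plastic grip 12 (x) x 22 (y) mm reaching from 107 to 141 mm height. Origin: centre of the underside; z up.
- basket_bar (a point): Middle of the top bar of the basket's loop handle, 106 mm above its underside.
- sample_jar: Bystander: small capped glass jar, 44 mm across, 55 mm tall. Leave it where it is.
- tape: Bystander: grey tape roll lying flat, 72 mm across, 20 mm tall. Leave it where it is.
- driver: Bystander: screwdriver lying on the bench. Leave it where it is.
- gauge_pot: Bystander: small aluminium can, 36 mm across, 70 mm tall. Leave it where it is.
- hook: Fixed drip stand: round foot 100 mm across and 12 mm thick, upright post 16 mm thick and 200 mm tall, and a steel prong 8 mm thick leaving the post level at 180 mm height along the stand's own -x for 98 mm, then turning up to its tip. Origin: centre of the foot's underside; z up.
- hook_seat (a point): Where the middle of the basket's top bar comes to rest when hung on the prong: 65 mm from the post's axis, 187 mm above the bench (the prong's top is at 184 mm). Its frame is parallel to the stand's; the prong runs along x.
- hook_tip (a point): Upturned end of the prong, 114 mm from the post's axis and 202 mm above the bench (its round end reaches 206 mm).

How it is judged:
By the outcome, as a careful person would: the job done as asked, in the order asked, and still so for the second after the job is handed in, with the robot touching nothing.
Of flask0, flask1, flask2 only 2 to 3 are there at a start; the rules pass over those that are not, and their reading is None.
At some moment in a run one of flask0, flask1, flask2, basket may be knocked a few centimetres aside while the robot is not near it.
It also fails if it takes over 210 s, if anything falls off the work surface, if the arm or the gripper's body presses on something with over 40 N, if the wrist force passes 120 N, or if a joint passes its speed limit or range.

### The arm

A 6-joint arm with a two-finger parallel gripper is mounted at the origin on the work surface. World frame = base frame: x ahead of the robot, y to its left, z up, the work surface at z = 0. Lengths are in m, angles in rad, forces in N, time in s.
With the tool pointing down it reaches from about 0.425 to 0.95 m from the base axis. Payload 3.5 kg.
Tool frame: the origin (TCP) lies on the centre line of the jaws, within the pads' length; the fingertips stand 19 mm ahead of it and the grasp point (between the pads) is the TCP; z points along the fingers, y is the line along which they close (so a half turn about z gives the same grasp; the last joint's range is limited). The gripper opens to 85 mm and grips with 20 to 120 N. Pads are 22 mm wide; open, the fingers measure 114 mm over their backs; the gripper's body (76 mm by 85 mm) begins 54 mm behind the grasp point. The pads swing forward as they close: fully open they stand 13 mm farther back than shut.
Start: joints at [-1.458, 0.286, 1.577, -0, 1.279, -0.15], TCP at [0.175, -0.652, 0.25] pointing down, gripper open.
Joint ranges: [-2.77, 2.77], [-0.9, 2.22], [0.21, 2.48], [-1.53, 4.67], [0.24, 2.81], [-2.84, 2.84]. Speed limits (rad/s): [2.79, 2.79, 3.14, 3.14, 3.14, 3.14].

### API

Orientations are given as a unit quaternion [x, y, z, w].
In Python, from plant import ctrl, imaging gives the robot as it stands. The module is installed in compiled form; this text tells all that it offers.
- The arm moves only by the shell command python3 -m handwheel 'ROWS' [OPENING] [FORCE]. ROWS is JSON, one flat list of numbers, 6 for each row, row after row: the shift along the world's x, y, z in units of 150 mm (1.0 is 150 mm), then the turn, a rotation vector about the world's x, y, z in units of 90 degrees (1.0 is 90 degrees). In form: [tx, ty, tz, rx, ry, rz, tx, ty, tz, rx, ry, rz, ...]. A call has 1 to 5 rows; each row shifts and turns the commanded pose from where the row before left it; what a row does not reach is not made up. A row lasts 1/12 s, in which the tool goes at most 41.7 mm and 7.16 degrees, less where a joint would pass 70% of its speed; a pose out of reach is approached as far as the arm can. A call with a number of a shift or a turn outside -1 to 1 is refused whole. A call with a gripper value outside its range is refused whole. OPENING is the opening, from 0 (shut) to 1 (fully open), set as the call begins (- or left out, the last holds). The fingers move at their own pace and stop on an object; FORCE is the grip in N (left out, the last holds). Time passes only in rows, so rows that do not move let the fingers close. It gives the time, the measured TCP pose, the force, the opening and the grip force at its end, in the units of the state.
- ctrl.get_state(): the state, without advancing time (a new reading comes with each control period).
- imaging.read_camera(name): name is "side" or "top" or "wrist"; returns (picture, depth): 420x560x3 uint8, blue, green, red; 420x560 float32, m along the optical axis (not along the pixel's ray), 0 where there is no reading.
- imaging.get_calibration(name): a dict with "fovy" (degrees; the focal length in pixels is half the picture's height over the tangent of half this angle, whatever the lens; pixels are square), "cx", "cy" (the principal point, pixels), "R" (3x3) and "t" (3): a world point X has camera coordinates R X + t. Camera axes: x right, y down, z forward; pixel columns grow to the right and rows downward; lengths in m; the calibration is good to about 2 mm. A picture is of the moment at which its call begins: read the wrist's pose just before it. get_calibration takes no time and is no camera call; for the wrist camera it gives the pose at the moment of the call.
- ctrl.sign_off(): hands the job in; it is judged then, once.
The state is a dict: "time": time; "qpos": joint angles; "dq": joint speeds; "joint_efforts": joint torques, N m; "eef_pos": TCP position; "tcp_rot": TCP orientation; "contact_force": force on the tool from outside, world axes, zero at the start; "wrist_torque": the same for the moment, N m; "opening": opening from 0.0 (shut) to 1.0 (fully open); "finger_force": force on a finger pad.
Only numpy, scipy, OpenCV 4.12 (cv2) and the standard library are available. Lean on these libraries where they do the work, as an engineer would, in place of code of your own. Each camera call takes 0.05 s, during which the arm holds its last target. There are 200 camera calls.

## Working session

There is one attempt and no reset: what is moved stays moved. The work goes in short steps, Python scripts to look and compute and a shell command to move; the robot and the scene stay as the last step left them, time stands still between calls to the robot, and variables do not carry over. Pictures are saved under pics/ and viewed, at most 14 in all, crops included, and the job is handed in when it is done.

```bash
mkdir -p pics; cat > h.py <<'E'
import numpy as np, cv2
from plant import ctrl, imaging
def cloud(name):
    c=imaging.get_calibration(name); im,d=imaging.read_camera(name)
    f=im.shape[0]/2/np.tan(np.radians(c["fovy"])/2)
    v,u=np.mgrid[:420,:560]
    P=np.stack([(u-c["cx"])/f*d,(v-c["cy"])/f*d,d],-1)
    W=(P-np.array(c["t"]))@np.array(c["R"])
    W[d<=0]=np.nan
    return im,W
E
python3 - <<'E'
from h import *
s=ctrl.get_state();print(s)
for n in("top","side"):
    im,W=cloud(n);cv2.imwrite(f"pics/{n}0.png",im);np.save(n+"0.npy",W)
    c=imaging.get_calibration(n);print(n,c)
    print(np.round(W[::70,::80],3).tolist())
E
```

```text
{'time': 0.0, 'qpos': array([-1.45798706e+00,  2.87196177e-01,  1.57818316e+00, -3.83383967e-05,
        1.27861749e+00, -1.49988457e-01]), 'dq': array([ 0.00090145,  0.0004228 , -0.00124703,  0.0009767 ,  0.00025944,
        0.0002839 ]), 'joint_efforts': array([-1.20991659e-03, -4.05977476e+01, -2.92629129e+01, -2.32163411e-04,
        5.80382664e-03,  8.83711749e-06]), 'eef_pos': array([ 0.17531091, -0.65119435,  0.24892346]), 'tcp_rot': array([ 9.91378140e-01,  1.31026476e-01,  3.99806805e-06, -1.20222066e-03]), 'contact_force': array([ 0.53126514,  0.63880841, -0.0795848 ]), 'wrist_torque': array([0.02773004, 0.00567714, 0.03078437]), 'finger_force': 0.0, 'opening': 0.9977173770477377}
top {'fovy': 51.07921607168687, 'cx': 275.33515194026074, 'cy': 215.26387414452742, 'R': array([[ 0.02745197, -0.99962192, -0.00155411],
       [-0.99137814, -0.02702624, -0.12821453],
       [ 0.12812406,  0.00506045, -0.99174524]]), 't': array([-0.04787985,  0.5863208 ,  1.21860153])}
[[[1.734, 1.375, -0.75], [1.744, 0.975, -0.749], [1.756, 0.577, -0.753], [1.767, 0.178, -0.753], [1.783, -0.221,
[... 1486 characters left out ...]
[2.095, 1.471, -0.384]], [[-0.661, 1.085, -0.333], [0.213, -0.103, 0.457], [0.212, 0.505, 0.001], [0.494, 0.467, -0.002], [0.773, 0.407, 0.01], [1.581, 1.307, -0.759], [2.092, 1.197, -0.735]], [[-0.019, -0.056, 0.272], [0.121, -0.042, 0.234], [0.229, 0.159, 0.001], [0.465, 0.126, -0.003], [0.702, 0.087, -0.001], [0.938, 0.047, 0.003], [1.794, 0.617, -0.751]], [[-0.163, -0.026, -0.0], [0.043, -0.064, 0.008], [0.241, -0.088, -0.003], [0.445, -0.122, 0.0], [0.648, -0.156, 0.002], [0.849, -0.191, 0.008], [1.571, 0.189, -0.754]], [[-0.105, -0.221, -0.002], [0.073, -0.25, -0.001], [0.251, -0.279, 0.001], [0.43, -0.314, 0.016], [0.607, -0.336, 0.001], [0.787, -0.364, -0.0], [0.963, -0.394, 0.004]]]
```

View pics/top0.png

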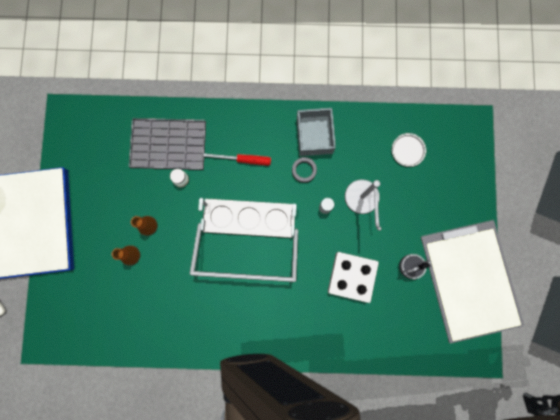

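View pics/side0.png

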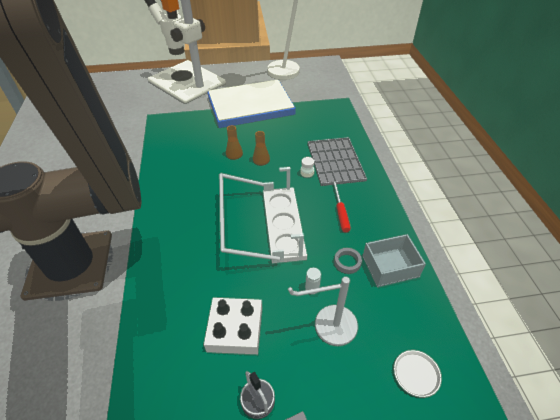

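The top view shows two flasks, at (145,225) and (127,255), and the carrier at (248,217) with its bail down. The stopper block is at (354,277), the basket at (413,267) and the stand at (362,197). The side view agrees, and there is no third flask.

```bash
cat > m.py <<'E'
from h import *
import sys
def meas(tag="0",live=False):
    D={}
    for n in("top","side"):
        if live: im,W=cloud(n)
        else: im,W=cv2.imread(f"pics/{n}{tag}.png"),np.load(f"{n}{tag}.npy")
        D[n]=(im,W)
    return D
def flasks(im,W):
    h=cv2.cvtColor(im,cv2.COLOR_BGR2HSV)
    m=((h[...,0]<22)&(h[...,1]>120)&(h[...,2]>35)&(W[...,2]>0.02)&(W[...,2]<.2)&(W[...,0]>.2)&(W[...,0]<1)&(np.abs(W[...,1])<.6)).astype(np.uint8)
    k,l,st,_=cv2.connectedComponentsWithStats(m)
    for i in range(1,k):
        if st[i,4]<40: continue
        P=W[l==i]; t=P[P[:,2]>.092]; 
        print("amber",st[i].tolist(),"n",len(P),"all",np.round(np.median(P,0),3),"neck",np.round(t.mean(0),3),np.round(t.min(0),3),np.round(t.max(0),3),len(t), "maxz",np.round(P[:,2].max(),3))
if __name__=="__main__":
    D=meas()
    for n,(im,W) in D.items():
        print(n); flasks(im,W)
        h=cv2.cvtColor(im,cv2.COLOR_BGR2HSV); z=W[...,2]
        wh=(h[...,1]<45)&(h[...,2]>150)
        def reg(x0,x1,y0,y1): return (W[...,0]>x0)&(W[...,0]<x1)&(W[...,1]>y0)&(W[...,1]<y1)
        def rep(nm,m):
            P=W[m]
            if len(P)<5: print(nm,len(P));return
            r=cv2.minAreaRect(np.float32(P[:,:2]*1000))
            print(nm,len(P),"mean",np.round(P.mean(0),3),"rect",np.round(r[0],1),np.round(r[1],1),round(r[2],1),"z",np.round(np.percentile(P[:,2],[5,50,95]),3))
        rep("carrier",wh&reg(.52,.72,-.12,.25)&(z>.012)&(z<.027))
        rep("block",wh&reg(.35,.55,-.4,-.18)&(z>.032)&(z<.047))
        dk=(h[...,2]<70)&reg(.35,.55,-.4,-.18)&(z>.055)&(z<.09)
        k,l=cv2.connectedComponents(dk.astype(np.uint8))
        for i in range(1,k):
            if (l==i).sum()>8: rep("knob",l==i)
        b=reg(.36,.58,-.55,-.36)
        rep("basket low",b&(z>.01)&(z<.05)); rep("bar",b&(z>.095)&(z<.112)); rep("grip",b&(z>.112)&(z<.16)); rep("gripTop",b&(z>.13)&(z<.16))
        g=reg(.45,.8,-.42,-.15)
        rep("foot",g&(z>.007)&(z<.017)); rep("prong",g&(z>.165)&(z<.192)&reg(.45,.8,-.42,-.15)); rep("posttop",g&(z>.193)&(z<.22))
        rep("bail",(h[...,1]<60)&reg(.4,.6,-.12,.25)&(z>.03)&(z<.2))
        rep("bailbar",(h[...,1]<60)&reg(.4,.5,-.12,.25)&(z>.025)&(z<.2))
E
python3 m.py
```

```text
topm.py:17: RuntimeWarning: Mean of empty slice.
  print("amber",st[i].tolist(),"n",len(P),"all",np.round(np.median(P,0),3),"neck",np.round(t.mean(0),3),np.round(t.min(0),3),np.round(t.max(0),3),len(t), "maxz",np.round(P[:,2].max(),3))
  ret = um.true_divide(
Traceback (most recent call last):
  File "m.py", line 21, in <module>
    print(n); flasks(im,W)
              ~~~~~~^^^^^^
  File "m.py", line 17, in flasks
    print("amber",st[i].tolist(),"n",len(P),"all",np.round(np.median(P,0),3),"neck",np.round(t.mean(0),3),np.round(t.min(0),3),np.round(t.max(0),3),len(t), "maxz",np.round(P[:,2].max(),3))
                                                                                                                   ~~~~~^^^
ValueError: zero-size array to reduction operation minimum which has no identity
```

```bash
sed -i 's/if st\[i,4\]<40: continue/if st[i,4]<40: continue/; s/t=P\[P\[:,2\]>.092\]; /t=P[P[:,2]>.092]\n        if len(t)<3: continue/' m.py
python3 m.py
```

```text
top
amber [131, 217, 25, 18, 309] n 309 all [0.549 0.331 0.061] neck [0.55  0.339 0.104] [0.536 0.326 0.092] [0.564 0.357 0.112] 68 maxz 0.112
amber [112, 246, 26, 19, 320] n 320 all [0.463 0.375 0.061] neck [0.464 0.385 0.103] [0.45  0.371 0.092] [0.477 0.4   0.113] 69 maxz 0.113
carrier 1748 mean [0.581 0.048 0.02 ] rect [591.9  88.6] [354.8 146.7] 74.4 z [0.015 0.02  0.024]
block 1391 mean [ 0.418 -0.255  0.04 ] rect [ 418.8 -255.9] [117.2 116.1] 78.3 z [0.036 0.04  0.044]
knob 36 mean [ 0.451 -0.231  0.07 ] rect [ 451.1 -231.1] [16.4 14.1] 0.8 z [0.064 0.07  0.075]
knob 37 mean [ 0.441 -0.285  0.069] rect [ 440.4 -285.1] [15.4 15.9] 51.8 z [0.058 0.071 0.075]
knob 36 mean [ 0.398 -0.22   0.07 ] rect [ 397.1 -220.3] [16.4 15. ] 13.4 z [0.06  0.071 0.074]
knob 38 mean [ 0.386 -0.274  0.069] rect [ 386.4 -273.8] [14.2 16.7] 49.4 z [0.06  0.07  0.074]
basket low 550 mean [ 0.467 -0.443  0.03 ] rect [ 467.4 -463.5] [164.8 207.1] 87.3 z [0.011 0.034 0.041]
bar 32 mean [ 0.45  -0.416  0.105] rect [ 453.6 -423.5] [10.3 65.1] 30.1 z [0.097 0.107 0.111]
grip 63 mean [ 0.453 -0.422  0.135] 
[... 1693 characters left out ...]
.096 0.106 0.111]
grip 130 mean [ 0.456 -0.426  0.134] rect [ 456.4 -423.4] [12.3 22.1] 25.4 z [0.117 0.138 0.141]
gripTop 94 mean [ 0.456 -0.424  0.139] rect [ 456.4 -423.4] [12.1 22. ] 24.4 z [0.133 0.139 0.142]
foot 1312 mean [ 0.659 -0.289  0.011] rect [ 625. -284.] [268.8 347.5] 89.8 z [0.008 0.011 0.014]
prong 256 mean [ 0.61  -0.287  0.181] rect [ 603.8 -285.5] [121.2  13. ] 1.2 z [0.172 0.182 0.189]
posttop 74 mean [ 0.62  -0.286  0.199] rect [ 602.7 -288.1] [125.6  15.2] 4.8 z [0.194 0.199 0.203]
bail 789 mean [0.477 0.025 0.071] rect [506.4  49.4] [287.2 192.3] 88.3 z [0.035 0.076 0.097]
bailbar 493 mean [0.435 0.03  0.083] rect [453.7  50.9] [ 91.9 288.5] 0.1 z [0.058 0.09  0.094]
```

The two flasks are at about (0.551, 0.340) and (0.465, 0.384). The top and side cameras agree to about 3 mm, and the heights and sizes match the given ones. I'll do the basket first, moving above it and checking with the wrist camera.

```bash
python3 -m handwheel '[0.187,0.151,0.034,0,0,0.0123,0.187,0.151,0.034,0,0,0.0123,0.187,0.151,0.034,0,0,0.0123,0.187,0.151,0.034,0,0,0.0123,0.187,0.151,0.034,0,0,0.0123]' 1 30
python3 -m handwheel '[0.187,0.151,0.034,0,0,0.0123,0.187,0.151,0.034,0,0,0.0123,0.187,0.151,0.034,0,0,0.0123,0.187,0.151,0.034,0,0,0.0123,0.187,0.151,0.034,0,0,0.0123]'
python3 -m handwheel '[0,0,0,0,0,0]'
python3 - <<'E'
from h import *
s=ctrl.get_state();print(s["eef_pos"],s["tcp_rot"])
c=imaging.get_calibration("wrist");R=np.array(c["R"]);print(-R.T@c["t"],R,c["fovy"])
im,W=cloud("wrist");cv2.imwrite("pics/w1.png",im);np.save("w1.npy",W)
z=W[...,2]
for a,b in((.1,.112),(.125,.15),(.03,.045)):
    m=(z>a)&(z<b)&(np.hypot(W[...,0]-.455,W[...,1]+.424)<.06);P=W[m]
    if len(P)>5:
        r=cv2.minAreaRect(np.float32(P[:,:2]*1000));print(a,len(P),P.mean(0).round(4),np.round(r[0],1),np.round(r[1],1),r[2])
E
```

```text
time: 0.52
eef_pos: [0.3165, -0.5371, 0.2753]
tcp_rot: [0.984, 0.179, -0.0, -0.001]
contact_force: [0.3, -0.9, 0.6]
opening: 1.001
finger_force: 0.0
time: 0.93
eef_pos: [0.4569, -0.4237, 0.301]
tcp_rot: [0.974, 0.226, -0.0, -0.0]
contact_force: [0.0, -0.9, -0.6]
opening: 0.998
finger_force: 0.0
time: 1.02
eef_pos: [0.4601, -0.4213, 0.3023]
tcp_rot: [0.973, 0.229, 0.002, -0.0]
contact_force: [0.0, -0.8, 0.1]
opening: 0.998
finger_force: 0.0
[ 0.46010581 -0.42128542  0.30225041] [ 9.73376662e-01  2.29206220e-01  1.54031624e-03 -1.05438356e-04]
[ 0.53334673 -0.38529073  0.4254002 ] [[ 4.45799911e-01 -8.95132476e-01  5.37361057e-04]
 [-8.47544208e-01 -4.21906398e-01  3.21968643e-01]
 [-2.87977872e-01 -1.43989030e-01 -9.46750181e-01]] 64.03612363510167
0.1 228 [ 0.4546 -0.4231  0.1067] [ 455.5 -423. ] [ 9.2 58. ] 26.631561279296875
0.125 412 [ 0.4555 -0.4233  0.138 ] [ 454.2 -423.9] [12.  21.7] 25.594587326049805
0.03 2029 [ 0.46   -0.4212  0.0346] [ 454.9 -424.1] [66.9 66.6] 56.358665466308594
```

View pics/w1.png

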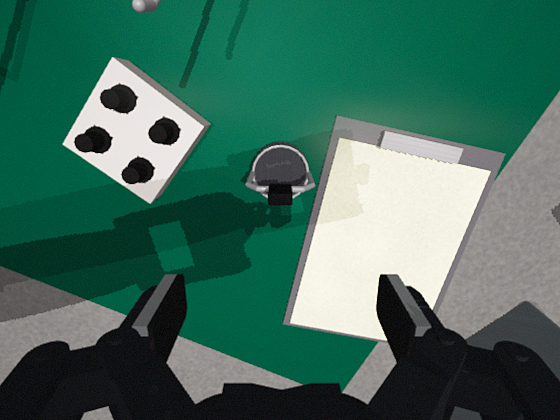

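The wrist picture shows the basket with its black grip at (280,195), squarely between the jaws, and the block on the left. It gives the grip at (0.4545, -0.4238) with a yaw of 26°, which agrees with the other cameras. I'll go down most of the way and check the settling.

```bash
python3 -m handwheel '[0,0,-0.12,0,0,0,0,0,-0.12,0,0,0,0,0,-0.12,0,0,0,0,0,-0.12,0,0,0,0,0,-0.12,0,0,0]'
python3 -m handwheel '[0,0,0,0,0,0,0,0,0,0,0,0,0,0,0,0,0,0]' 0.6
```

```text
time: 1.48
eef_pos: [0.4547, -0.4258, 0.2097]
tcp_rot: [0.974, 0.225, -0.001, -0.001]
contact_force: [-0.4, -0.0, -0.1]
opening: 0.998
finger_force: 0.0
time: 1.73
eef_pos: [0.4556, -0.4261, 0.2121]
tcp_rot: [0.974, 0.226, 0.0, 0.0]
contact_force: [-0.9, -1.0, 0.7]
opening: 0.611
finger_force: 0.0
```

```bash
python3 -m handwheel '[-0.003,0.005,-0.14,0,0,0,-0.003,0.005,-0.14,0,0,0,0,0,-0.14,0,0,0,0,0,-0.12,0,0,0,0,0,0,0,0,0]'
python3 -m handwheel '[0,0,0,0,0,0,0,0,0,0,0,0,0,0,0,0,0,0,0,0,0,0,0,0,0,0,0,0,0,0]' 0 40
python3 -m handwheel '[0,0,0,0,0,0]'
```

```text
time: 2.15
eef_pos: [0.4537, -0.4227, 0.1276]
tcp_rot: [0.974, 0.226, -0.001, -0.002]
contact_force: [-1.3, 0.1, -0.2]
opening: 0.599
finger_force: 0.0
time: 2.57
eef_pos: [0.4558, -0.4249, 0.1328]
tcp_rot: [0.974, 0.226, 0.001, 0.002]
contact_force: [-0.6, 0.1, 4.2]
opening: 0.247
finger_force: 43.1
time: 2.65
eef_pos: [0.4558, -0.4249, 0.1327]
tcp_rot: [0.974, 0.226, 0.001, 0.002]
contact_force: [-0.4, 0.8, 6.2]
opening: 0.247
finger_force: 43.3
```

Gripped. Lifting, and fitting the prong line from the stored clouds.

```bash
python3 -m handwheel '[0,0,0.17,0,0,0,0,0,0.17,0,0,0,0,0,0.17,0,0,0,0,0,0.17,0,0,0,0,0,0.17,0,0,0]'
python3 - <<'E'
from h import *
for n in("top","side"):
    W=np.load(n+"0.npy");z=W[...,2]
    g=(W[...,0]>.5)&(W[...,0]<.72)&(W[...,1]>-.36)&(W[...,1]<-.2)
    p=W[g&(z>.172)&(z<.21)]
    # split
    post=p[(p[:,0]>.64)&(p[:,2]>.195)];tip=p[(p[:,0]<.56)&(p[:,2]>.19)];lv=p[(p[:,0]>.565)&(p[:,0]<.635)&(p[:,2]>.176)&(p[:,2]<.19)]
    f=np.polyfit(lv[:,0],lv[:,1],1)
    print(n,"post",post.mean(0).round(4),np.ptp(post,0).round(3),len(post),"tip",tip.mean(0).round(4),tip.min(0).round(3),"line",f.round(4),np.degrees(np.arctan(f[0])).round(1),lv[:,2].max())
    ft=W[g&(z>.008)&(z<.016)];c,r=cv2.minEnclosingCircle(np.float32(ft[:,:2]));print("foot",c,r)
E
python3 -m handwheel '[0,0,0,0,0,0]'
```

```text
time: 3.07
eef_pos: [0.4547, -0.4234, 0.2584]
tcp_rot: [0.974, 0.226, -0.0, -0.001]
contact_force: [0.9, -0.7, -0.6]
opening: 0.247
finger_force: 42.5
top post [ 0.6538 -0.2839  0.2002] [0.013 0.014 0.009] 31 tip [ 0.5417 -0.2888  0.2016] [ 0.537 -0.292  0.192] line [ 0.0445 -0.313 ] 2.5 0.18849371918616123
foot (0.6202113032341003, -0.2908645570278168) 0.10752629488706589
side post [ 0.6561 -0.284   0.1983] [0.014 0.016 0.006] 45 tip [ 0.544  -0.2901  0.1995] [ 0.54  -0.293  0.191] line [ 0.0523 -0.3182] 3.0 0.1857953358035772
foot (0.6568760275840759, -0.28332483768463135) 0.05002618208527565
time: 3.15
eef_pos: [0.4566, -0.4258, 0.2646]
tcp_rot: [0.974, 0.226, 0.002, 0.005]
contact_force: [0.9, -1.6, 0.9]
opening: 0.25
finger_force: 42.4
```

```bash
python3 -m handwheel '[0.046,0.178,0,0,0,-0.052,0.046,0.178,0,0,0,-0.052,0.046,0.178,0,0,0,-0.052,0.046,0.178,0,0,0,-0.052,0.046,0.178,0,0,0,-0.052]'
python3 -m handwheel '[0,0,0,0,0,0,0,0,0,0,0,0,0,0,0,0,0,0,0,0,0,0,0,0]'
python3 - <<'E'
from h import *
im,W=cloud("side");cv2.imwrite("pics/s2.png",cv2.resize(im[230:420,180:420],None,fx=3,fy=3))
E
```

```text
time: 3.57
eef_pos: [0.489, -0.2886, 0.256]
tcp_rot: [1.0, 0.022, -0.001, -0.001]
contact_force: [-0.0, -0.3, -1.0]
opening: 0.252
finger_force: 42.4
time: 3.9
eef_pos: [0.4891, -0.291, 0.2572]
tcp_rot: [1.0, 0.024, -0.0, -0.0]
contact_force: [-0.8, 0.2, -1.8]
opening: 0.25
finger_force: 42.5
```

View pics/s2.png

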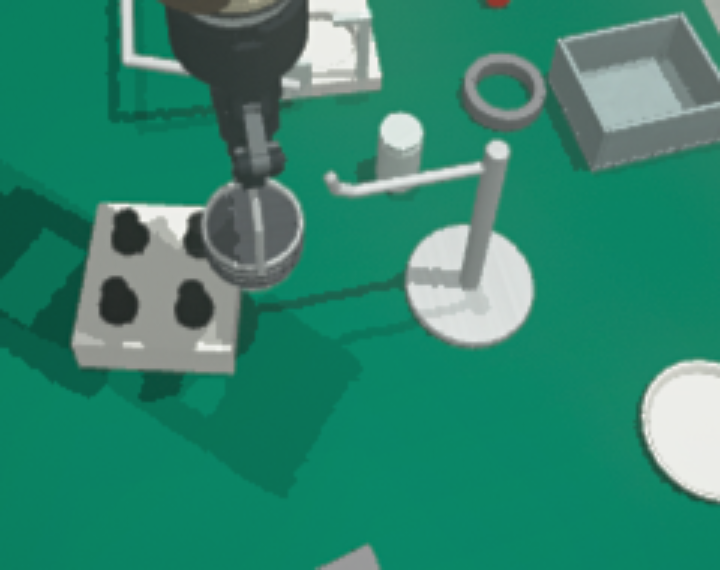

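The basket hangs upright in the jaws at (255,225), its loop facing the prong tip at (335,182). Moving over the prong and lowering.

```bash
python3 -m handwheel '[0.135,0.005,0,0,0,0,0.135,0.005,0,0,0,0,0.135,0.005,0,0,0,0,0.135,0.005,0,0,0,0,0.135,0.005,0,0,0,0]'
python3 -m handwheel '[0,0,0,0,0,0,0,0,0,0,0,0,0,0,-0.08,0,0,0,0,0,-0.08,0,0,0,0,0,-0.08,0,0,0]'
python3 -m handwheel '[0,0,0,0,0,0,0,0,0,0,0,0,0,0,-0.025,0,0,0,0,0,0,0,0,0,0,0,0,0,0,0]'
```

```text
time: 4.37
eef_pos: [0.5913, -0.2877, 0.2574]
tcp_rot: [1.0, 0.023, -0.0, -0.0]
contact_force: [-0.4, -1.0, -0.8]
opening: 0.245
finger_force: 42.4
time: 4.78
eef_pos: [0.5896, -0.2867, 0.2201]
tcp_rot: [1.0, 0.023, -0.001, -0.0]
contact_force: [0.4, 1.5, -1.7]
opening: 0.248
finger_force: 42.5
time: 5.2
eef_pos: [0.5908, -0.2867, 0.2185]
tcp_rot: [1.0, 0.024, 0.0, 0.0]
contact_force: [0.1, 0.5, -0.1]
opening: 0.246
finger_force: 42.4
```

```bash
python3 -m handwheel '[0,0,-0.02,0,0,0,0,0,0,0,0,0,0,0,0,0,0,0]'
python3 -m handwheel '[0,0,-0.013,0,0,0,0,0,0,0,0,0,0,0,0,0,0,0]'
```

```text
time: 5.45
eef_pos: [0.5907, -0.2865, 0.215]
tcp_rot: [1.0, 0.024, -0.0, -0.0]
contact_force: [-0.0, 0.8, -0.6]
opening: 0.245
finger_force: 42.4
time: 5.7
eef_pos: [0.5909, -0.2867, 0.2134]
tcp_rot: [1.0, 0.024, 0.0, 0.0]
contact_force: [-0.1, 0.1, -0.7]
opening: 0.249
finger_force: 42.6
```

```bash
for i in 1; do python3 -m handwheel '[0,0,-0.01,0,0,0,0,0,0,0,0,0,0,0,0,0,0,0]'; python3 -m handwheel '[0,0,-0.007,0,0,0,0,0,0,0,0,0,0,0,0,0,0,0]'; done
```

```text
time: 5.95
eef_pos: [0.5911, -0.2868, 0.213]
tcp_rot: [1.0, 0.024, 0.001, 0.0]
contact_force: [-0.9, -0.0, 4.8]
opening: 0.245
finger_force: 43.1
time: 6.2
eef_pos: [0.5912, -0.2867, 0.2128]
tcp_rot: [1.0, 0.024, 0.001, 0.0]
contact_force: [-2.1, 0.9, 7.2]
opening: 0.247
finger_force: 43.6
```

Contact at the expected height. Releasing, with a gentle opening, then going straight up.

```bash
python3 -m handwheel '[0,0,0.01,0,0,0,0,0,0,0,0,0,0,0,0,0,0,0,0,0,0,0,0,0]' 0.3
python3 -m handwheel '[0,0,0,0,0,0,0,0,0,0,0,0,0,0,0,0,0,0,0,0,0,0,0,0]' 0.5
python3 -m handwheel '[0,0,0.05,0,0,0,0,0,0.1,0,0,0,0,0,0.2,0,0,0,0,0,0.2,0,0,0,0,0,0.2,0,0,0]'
python3 - <<'E'
from h import *
im,W=cloud("side");cv2.imwrite("pics/s3.png",cv2.resize(im[220:400,180:420],None,fx=3,fy=3))
im,W=cloud("wrist");cv2.imwrite("pics/w3.png",im)
E
```

```text
time: 6.53
eef_pos: [0.5904, -0.2864, 0.2112]
tcp_rot: [1.0, 0.024, -0.0, -0.0]
contact_force: [0.4, 0.4, -0.0]
opening: 0.301
finger_force: 0.0
time: 6.87
eef_pos: [0.5907, -0.2865, 0.2119]
tcp_rot: [1.0, 0.024, -0.0, -0.0]
contact_force: [0.2, -0.1, 0.2]
opening: 0.5
finger_force: 0.0
time: 7.28
eef_pos: [0.5905, -0.2864, 0.3261]
tcp_rot: [1.0, 0.024, -0.0, -0.0]
contact_force: [-0.0, -0.6, 0.4]
opening: 0.499
finger_force: 0.0
```

View pics/s3.png

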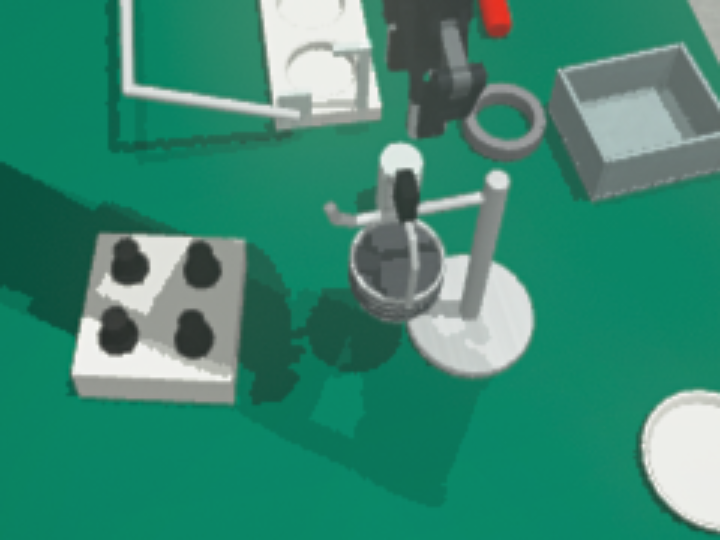

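The basket hangs on the prong at (405,210), clear of everything. Next I'll go over the carrier and measure the wells and flasks.

```bash
for i in 1 2; do python3 -m handwheel '[0,0.162,0,0,0,0.0747,0,0.162,0,0,0,0.0747,0,0.162,0,0,0,0.0747,0,0.162,0,0,0,0.0747,0,0.162,0,0,0,0.0747]' >/dev/null; done
python3 -m handwheel '[0,0.162,0,0,0,0.0747,0,0.162,0,0,0,0.0747,0,0.162,0,0,0,0.0747,0,0,0,0,0,0,0,0,0,0,0,0]' 0.65
python3 - <<'E'
from h import *
im,W=cloud("wrist");cv2.imwrite("pics/w4.png",im);np.save("w4.npy",W)
from m import flasks
flasks(im,W)
z=W[...,2]
m=(z>.014)&(z<.026)&(W[...,0]>.5)&(W[...,0]<.7)&(np.abs(W[...,1]-.05)<.2)&(im.min(2)>120)
k,l,st,_=cv2.connectedComponentsWithStats(m.astype(np.uint8))
for i in range(1,k):
    if st[i,4]>500:
        P=W[l==i];r=cv2.minAreaRect(np.float32(P[:,:2]*1000));print(st[i],P.mean(0),r)
E
```

```text
time: 8.63
eef_pos: [0.5906, 0.0303, 0.3247]
tcp_rot: [0.706, 0.708, -0.0, 0.0]
contact_force: [-0.5, 0.4, -1.0]
opening: 0.647
finger_force: 0.0
[ 237   32   83  211 9401] [0.58134937 0.06010787 0.01906587] ((580.59716796875, 46.782142639160156), (262.587890625, 94.30811309814453), 87.99739074707031)
```

View pics/w4.png

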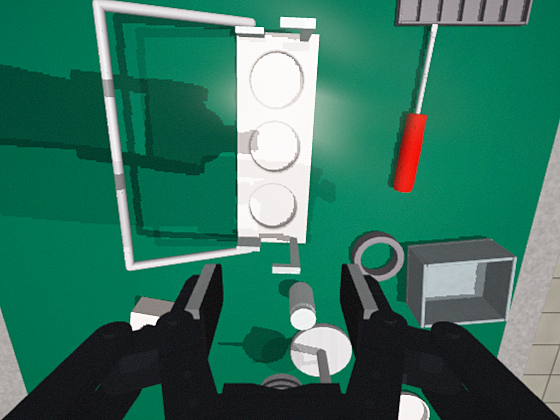

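The wrist picture shows the carrier at (275,140), with empty wells at (275,80), (273,146) and (272,205), and the bail bar on the left. The size fits exactly: centre (0.5806, 0.0468), yaw -2°. Next, the flasks.

```bash
python3 -m handwheel '[-0.04,0.26,0,0,0,0,-0.04,0.26,0,0,0,0,-0.04,0.26,0,0,0,0,-0.04,0.26,0,0,0,0,-0.04,0.26,0,0,0,0]' >/dev/null
python3 -m handwheel '[-0.04,0.26,0,0,0,0,-0.04,0.1,0,0,0,0,0,0,0,0,0,0,0,0,0,0,0,0]'
cat > f.py <<'E'
from h import *
def rims(name="wrist",lo=.1,hi=.118):
    im,W=cloud(name);h=cv2.cvtColor(im,cv2.COLOR_BGR2HSV);z=W[...,2]
    m=((h[...,0]<25)&(h[...,1]>100)&(z>.02)&(z<hi+.02)).astype(np.uint8)
    k,l,st,_=cv2.connectedComponentsWithStats(m)
    for i in range(1,k):
        if st[i,4]<60: continue
        P=W[l==i];t=P[P[:,2]>lo]
        if len(t)<5: continue
        c,r=cv2.minEnclosingCircle(np.float32(t[:,:2]*1000))
        b=P[(P[:,2]>.02)&(P[:,2]<.04)]
        print("flask rim",np.round(c,1),round(r,1),"n",len(t),"topz",np.percentile(t[:,2],95).round(4), "px",st[i].tolist())
    return im,W
if __name__=="__main__":
    im,W=rims();cv2.imwrite("pics/w5.png",im); rims("top"); rims("side")
    W=np.load("top0.npy");im=cv2.imread("pics/top0.png");z=W[...,2];m=(z>.012)&(z<.028)&(W[...,0]>.52)&(W[...,0]<.65)&(np.abs(W[...,1]-.05)<.14)&(im.min(2)>140)
    k,l,st,_=cv2.connectedComponentsWithStats(m.astype(np.uint8));i=1+st[1:,4].argmax();print("carrier top",cv2.minAreaRect(np.float32(W[l==i][:,:2]*1000)))
E
python3 f.py
```

```text
time: 9.43
eef_pos: [0.549, 0.2779, 0.3244]
tcp_rot: [0.706, 0.708, -0.0, 0.0]
contact_force: [0.8, -0.4, 1.2]
opening: 0.649
finger_force: 0.0
flask rim [463.8 388.3] 15.3 n 488 topz 0.1105 px [175, 42, 58, 50, 2149]
flask rim [550.8 343.8] 15.3 n 338 topz 0.1103 px [264, 84, 42, 46, 1356]
flask rim [552.9 335. ] 11.6 n 23 topz 0.1108 px [137, 217, 19, 18, 253]
flask rim [-521.2 1542.4] 115.1 n 81 topz 0.1352 px [4, 0, 26, 42, 369]
flask rim [465.4 386.2] 16.5 n 46 topz 0.1096 px [226, 126, 16, 30, 302]
flask rim [558.3 342.6] 17.4 n 44 topz 0.1099 px [253, 131, 16, 30, 308]
carrier top ((580.6226806640625, 46.324134826660156), (260.5569763183594, 95.27589416503906), 88.15955352783203)
```

```bash
python3 -m handwheel '[0.002,0.088,-0.166,0,0,0,0.002,0.088,-0.166,0,0,0,0.002,0.088,-0.166,0,0,0,0.002,0.088,-0.166,0,0,0,0.002,0.088,-0.166,0,0,0]' >/dev/null
python3 -m handwheel '[0,0,0,0,0,0,0,0,0,0,0,0,0,0,0,0,0,0]'
```

```text
time: 10.25
eef_pos: [0.5515, 0.3433, 0.2016]
tcp_rot: [0.707, 0.707, 0.001, 0.001]
contact_force: [-0.0, 0.3, 0.3]
opening: 0.655
finger_force: 0.0
```

```bash
python3 -m handwheel '[-0.004,0.002,-0.16,0,0,0,0,0.001,-0.16,0,0,0,0,0,-0.16,0,0,0,0,0,-0.16,0,0,0,0,0,-0.087,0,0,0]' >/dev/null
python3 -m handwheel '[0,0,0,0,0,0,0,0,0,0,0,0]'
python3 -m handwheel '[0,0,0,0,0,0,0,0,0,0,0,0,0,0,0,0,0,0,0,0,0,0,0,0,0,0,0,0,0,0]' 0 40
python3 -m handwheel '[0,0,0.1,0,0,0,0,0,0.15,0,0,0,0,0,0.15,0,0,0,0,0,0.1,0,0,0,0,0,0,0,0,0]'
```

```text
time: 10.83
eef_pos: [0.5506, 0.3445, 0.0923]
tcp_rot: [0.707, 0.708, 0.001, 0.0]
contact_force: [-0.1, -0.4, 0.0]
opening: 0.65
finger_force: 0.0
time: 11.25
eef_pos: [0.5515, 0.3455, 0.094]
tcp_rot: [0.706, 0.708, 0.002, 0.001]
contact_force: [0.8, -0.8, 5.5]
opening: 0.363
finger_force: 39.8
time: 11.67
eef_pos: [0.5514, 0.3458, 0.1711]
tcp_rot: [0.706, 0.708, 0.003, 0.001]
contact_force: [0.4, 0.6, -0.9]
opening: 0.358
finger_force: 39.9
```

```bash
python3 -m handwheel '[0.042,-0.1,0.2,0,0,0,0.042,-0.2,0.1,0,0,0,0.042,-0.26,0,0,0,0,0.042,-0.26,0,0,0,0,0.042,-0.26,0,0,0,0]' >/dev/null
python3 -m handwheel '[0,-0.26,0,0,0,0,0,-0.13,0,0,0,0,0,0,0,0,0,0,0,0,0,0,0,0,0,0,0,0,0,0]'
python3 - <<'E'
from f import *
s=ctrl.get_state();print(s["eef_pos"])
im,W=rims("wrist",.22,.26);cv2.imwrite("pics/w6.png",im)
W=np.load("top0.npy");m=(np.hypot(W[...,0]-.6,W[...,1]-.19)<.05)|(np.hypot(W[...,0]-.6,W[...,1]+.1)<.04);print("catch z",np.nanpercentile(W[m][:,2],99.5))
W=np.load("side0.npy");m=(np.abs(W[...,0]-.58)<.05)&((np.abs(W[...,1]-.19)<.03)|(np.abs(W[...,1]+.1)<.03));P=W[m];P=P[P[:,2]>.05];print(P.mean(0),P.min(0),P.max(0))
E
```

```text
time: 12.5
eef_pos: [0.5805, 0.1248, 0.2101]
tcp_rot: [0.706, 0.708, -0.0, -0.001]
contact_force: [0.5, -0.6, -0.9]
opening: 0.36
finger_force: 40.1
[0.58050726 0.12484711 0.21011676]
flask rim [578.7 123.1] 16.6 n 2652 topz 0.2261 px [239, 183, 86, 172, 11930]
catch z 0.10736320953435448
[0.60303351 0.01738914 0.08711364] [ 0.53729618 -0.08691709  0.05011008] [0.62138427 0.17851987 0.10706628]
```

View pics/w6.png

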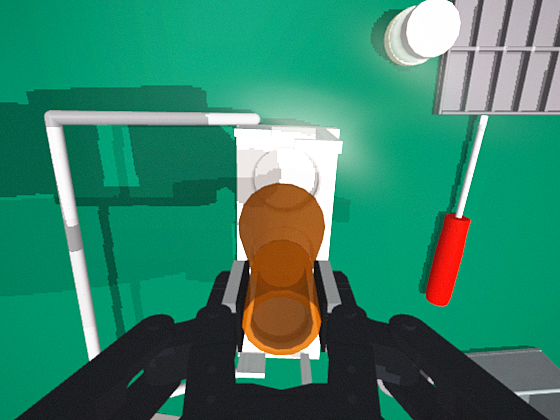

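The flask is held upright over well2, rim at (283,320). Its rim measures (0.5787, 0.1231), so it needs about +4 mm in x and y. Lowering while watching the force.

```bash
python3 -m handwheel '[0.014,0.012,-0.15,0,0,0,0.013,0.011,-0.15,0,0,0,0,0,-0.15,0,0,0,0,0,-0.15,0,0,0,0,0,0,0,0,0]' >/dev/null
python3 -m handwheel '[0,0,0,0,0,0,0,0,0,0,0,0]'
python3 -m handwheel '[0,0,-0.03,0,0,0,0,0,-0.02,0,0,0,0,0,0,0,0,0,0,0,0,0,0,0]'
```

```text
time: 13.13
eef_pos: [0.5859, 0.1287, 0.1223]
tcp_rot: [0.706, 0.708, 0.001, 0.001]
contact_force: [0.5, 0.3, -1.5]
opening: 0.359
finger_force: 40.2
time: 13.47
eef_pos: [0.5853, 0.1277, 0.114]
tcp_rot: [0.706, 0.708, 0.0, 0.0]
contact_force: [0.8, -0.5, -1.9]
opening: 0.356
finger_force: 40.2
```

```bash
python3 -m handwheel '[0,0,-0.02,0,0,0,0,0,-0.02,0,0,0,0,0,0,0,0,0,0,0,0,0,0,0]'
python3 -m handwheel '[0,0,-0.02,0,0,0,0,0,-0.012,0,0,0,0,0,0,0,0,0,0,0,0,0,0,0]'
```

```text
time: 13.8
eef_pos: [0.5849, 0.1277, 0.1071]
tcp_rot: [0.706, 0.708, -0.0, -0.0]
contact_force: [-0.4, 0.6, -1.7]
opening: 0.358
finger_force: 40.2
time: 14.13
eef_pos: [0.585, 0.1277, 0.1025]
tcp_rot: [0.706, 0.708, -0.0, -0.0]
contact_force: [0.1, -0.3, -1.7]
opening: 0.356
finger_force: 40.2
```

In the well, with no contact with the side. Down the last 2–3 mm, then release.

```bash
python3 -m handwheel '[0,0,-0.013,0,0,0,0,0,0,0,0,0,0,0,0,0,0,0]'
python3 -m handwheel '[0,0,-0.01,0,0,0,0,0,0,0,0,0,0,0,0,0,0,0]'
```

```text
time: 14.38
eef_pos: [0.5851, 0.1277, 0.1006]
tcp_rot: [0.706, 0.708, -0.0, -0.0]
contact_force: [-0.2, 0.2, -1.1]
opening: 0.354
finger_force: 40.2
time: 14.63
eef_pos: [0.5855, 0.1277, 0.0999]
tcp_rot: [0.706, 0.708, 0.0, 0.0]
contact_force: [0.0, -0.9, 1.4]
opening: 0.361
finger_force: 40.4
```

```bash
python3 -m handwheel '[0,0,0,0,0,0,0,0,0,0,0,0,0,0,0,0,0,0,0,0,0,0,0,0]' 0.65 >/dev/null
python3 -m handwheel '[0,0,0.1,0,0,0,0,0,0.25,0,0,0,0,0,0.26,0,0,0,0,0,0.26,0,0,0,0,0,0.26,0,0,0]'
python3 -m handwheel '[-0.134,0.211,0,0,0,0,-0.134,0.211,0,0,0,0,-0.134,0.211,0,0,0,0,-0.134,0.211,0,0,0,0,-0.134,0.211,0,0,0,0]' >/dev/null
python3 -m handwheel '[-0.134,0.211,0,0,0,0,0,0,0,0,0,0,0,0,0,0,0,0]'
python3 - <<'E'
from f import *
im,W=rims();rims("side",.1);cv2.imwrite("pics/w7.png",im)
E
```

```text
time: 15.38
eef_pos: [0.5848, 0.1278, 0.2703]
tcp_rot: [0.706, 0.708, -0.0, -0.0]
contact_force: [1.3, 0.1, -1.0]
opening: 0.651
finger_force: 0.0
time: 16.05
eef_pos: [0.4634, 0.319, 0.2688]
tcp_rot: [0.705, 0.709, 0.0, 0.0]
contact_force: [0.1, -0.5, -0.1]
opening: 0.653
finger_force: 0.0
flask rim [463.2 388.4] 15.4 n 499 topz 0.1103 px [258, 79, 50, 53, 1979]
flask rim [ 616.4 1428.5] 52.1 n 115 topz 0.1284 px [236, 0, 22, 23, 360]
flask rim [-521.1 1428.6] 99.6 n 47 topz 0.132 px [0, 9, 30, 45, 374]
flask rim [467.1 386.9] 16.3 n 44 topz 0.1087 px [226, 126, 16, 29, 302]
flask rim [588.  124.8] 16.8 n 85 topz 0.1164 px [272, 174, 18, 33, 399]
```

```bash
python3 -m handwheel '[0.004,0.154,-0.153,0,0,0,0.004,0.154,-0.153,0,0,0,0,0.154,-0.153,0,0,0,0,0,0,0,0,0,0,0,0,0,0,0]'
python3 -m handwheel '[0,0,-0.16,0,0,0,0,0,-0.16,0,0,0,0,0,-0.16,0,0,0,0,0,-0.16,0,0,0,0,0,-0.077,0,0,0]' >/dev/null
python3 -m handwheel '[0,0,0,0,0,0,0,0,0,0,0,0,0,0,0,0,0,0]'
```

```text
time: 16.57
eef_pos: [0.4658, 0.3857, 0.1976]
tcp_rot: [0.707, 0.708, -0.002, -0.0]
contact_force: [-0.3, -0.5, 0.4]
opening: 0.647
finger_force: 0.0
time: 17.23
eef_pos: [0.4675, 0.3872, 0.0948]
tcp_rot: [0.707, 0.708, 0.002, 0.001]
contact_force: [-0.6, -0.1, 0.2]
opening: 0.651
finger_force: 0.0
```

```bash
python3 -m handwheel '[-0.02,0.006,-0.01,0,0,0,0,0,0,0,0,0,0,0,0,0,0,0]'
python3 -m handwheel '[0,0,0,0,0,0,0,0,0,0,0,0,0,0,0,0,0,0,0,0,0,0,0,0,0,0,0,0,0,0]' 0 40
python3 -m handwheel '[0,0,0.15,0,0,0,0,0,0.2,0,0,0,0,0,0.25,0,0,0,0,0,0.2,0,0,0,0,0,0,0,0,0]'
```

```text
time: 17.48
eef_pos: [0.463, 0.3882, 0.092]
tcp_rot: [0.706, 0.708, 0.001, 0.0]
contact_force: [-0.3, -0.2, -0.1]
opening: 0.649
finger_force: 0.0
time: 17.9
eef_pos: [0.463, 0.3881, 0.0913]
tcp_rot: [0.706, 0.708, 0.0, -0.0]
contact_force: [-0.6, 0.6, 1.9]
opening: 0.35
finger_force: 39.4
time: 18.32
eef_pos: [0.4659, 0.3898, 0.2188]
tcp_rot: [0.706, 0.708, 0.006, 0.002]
contact_force: [0.2, 0.8, 0.5]
opening: 0.35
finger_force: 39.9
```

```bash
python3 -m handwheel '[0.086,-0.2,0.13,0,0,0,0.086,-0.22,0.13,0,0,0,0.086,-0.26,0.05,0,0,0,0.086,-0.26,0,0,0,0,0.086,-0.26,0,0,0,0]' >/dev/null
python3 -m handwheel '[0.086,-0.26,0,0,0,0,0.086,-0.26,0,0,0,0,0.086,-0.26,0,0,0,0,0.086,-0.26,0,0,0,0,0,-0.05,0,0,0,0]' >/dev/null
python3 -m handwheel '[0,0,0,0,0,0,0,0,0,0,0,0,0,0,0,0,0,0]'
python3 - <<'E'
from f import *
s=ctrl.get_state();print(s["eef_pos"])
im,W=rims("wrist",s["eef_pos"][2]+.01,.3)
E
```

```text
time: 19.4
eef_pos: [0.5782, 0.0456, 0.2564]
tcp_rot: [0.706, 0.708, -0.0, -0.001]
contact_force: [-0.3, 0.7, -1.7]
opening: 0.344
finger_force: 40.2
[0.5781548  0.04562832 0.25638814]
flask rim [576.9  44.1] 18.1 n 3375 topz 0.2751 px [239, 182, 88, 175, 12419]
```

```bash
python3 -m handwheel '[0.013,0.004,-0.2,0,0,0,0.012,0.004,-0.2,0,0,0,0,0,-0.2,0,0,0,0,0,-0.2,0,0,0,0,0,-0.1,0,0,0]' >/dev/null
python3 -m handwheel '[0,0,0,0,0,0,0,0,0,0,0,0]'
python3 -m handwheel '[0,0,-0.03,0,0,0,0,0,-0.03,0,0,0,0,0,0,0,0,0,0,0,0,0,0,0]'
```

```text
time: 20.03
eef_pos: [0.5818, 0.0471, 0.1216]
tcp_rot: [0.706, 0.709, -0.001, -0.001]
contact_force: [0.2, -0.2, -0.8]
opening: 0.348
finger_force: 40.2
time: 20.37
eef_pos: [0.583, 0.0457, 0.1141]
tcp_rot: [0.706, 0.708, 0.0, 0.0]
contact_force: [-0.4, -0.6, -2.1]
opening: 0.347
finger_force: 40.2
```

```bash
python3 -m handwheel '[-0.004,0.005,-0.02,0,0,0,0,0,-0.02,0,0,0,0,0,0,0,0,0,0,0,0,0,0,0]'
python3 -m handwheel '[0,0,-0.02,0,0,0,0,0,-0.015,0,0,0,0,0,0,0,0,0,0,0,0,0,0,0]'
python3 -m handwheel '[0,0,-0.014,0,0,0,0,0,0,0,0,0,0,0,0,0,0,0]'
```

```text
time: 20.7
eef_pos: [0.5818, 0.0463, 0.107]
tcp_rot: [0.706, 0.708, -0.0, -0.0]
contact_force: [0.5, -0.1, -1.4]
opening: 0.348
finger_force: 40.2
time: 21.03
eef_pos: [0.5818, 0.0464, 0.1018]
tcp_rot: [0.706, 0.708, -0.0, -0.0]
contact_force: [-0.6, -0.5, -2.7]
opening: 0.348
finger_force: 40.2
time: 21.28
eef_pos: [0.5819, 0.0464, 0.0999]
tcp_rot: [0.706, 0.708, -0.0, -0.0]
contact_force: [-0.7, 0.3, -1.9]
opening: 0.343
finger_force: 40.2
```

```bash
python3 -m handwheel '[0,0,-0.012,0,0,0,0,0,0,0,0,0,0,0,0,0,0,0]'
python3 -m handwheel '[0,0,-0.01,0,0,0,0,0,0,0,0,0,0,0,0,0,0,0]'
```

```text
time: 21.53
eef_pos: [0.5819, 0.0464, 0.0981]
tcp_rot: [0.706, 0.708, -0.0, -0.0]
contact_force: [-0.1, 0.7, -1.1]
opening: 0.346
finger_force: 40.2
time: 21.78
eef_pos: [0.5823, 0.0464, 0.0973]
tcp_rot: [0.706, 0.708, 0.0, 0.0]
contact_force: [-0.4, -0.1, 1.4]
opening: 0.351
finger_force: 40.3
```

```bash
python3 -m handwheel '[0,0,0,0,0,0,0,0,0,0,0,0,0,0,0,0,0,0,0,0,0,0,0,0]' 0.65 >/dev/null
python3 -m handwheel '[0,0,0.1,0,0,0,0,0,0.25,0,0,0,0,0,0.27,0,0,0,0,0,0.27,0,0,0,0,0,0.27,0,0,0]' >/dev/null
python3 -m handwheel '[0,-0.1,0.1,0,0,0,0,-0.1,0.1,0,0,0,0,0,0,0,0,0,0,0,0,0,0,0]'
python3 - <<'E'
from f import *
im,W=rims();cv2.imwrite("pics/w8.png",im)
W=np.load("w1.npy");im=cv2.imread("pics/w1.png");z=W[...,2]
m=((im.max(2)<70)&(z>.055)&(z<.085)&(W[...,0]>.36)&(W[...,0]<.48)&(W[...,1]<-.19)&(W[...,1]>-.32)).astype(np.uint8)
k,l,st,_=cv2.connectedComponentsWithStats(m)
for i in range(1,k):
    if st[i,4]>20:
        P=W[l==i];t=P[P[:,2]>.066];c,r=cv2.minEnclosingCircle(np.float32(t[:,:2]*1000));print("knob",np.round(c,1),round(r,1),len(t))
m=(im.min(2)>120)&(z>.034)&(z<.046)&(W[...,0]<.52)&(W[...,1]>-.35)&(W[...,1]<-.15)
print(cv2.minAreaRect(np.float32(W[m][:,:2]*1000)))
E
```

```text
time: 22.87
eef_pos: [0.5823, 0.0161, 0.3014]
tcp_rot: [0.707, 0.707, 0.001, 0.001]
contact_force: [0.9, 0.2, -0.7]
opening: 0.643
finger_force: 0.0
flask rim [584.8 126. ] 15.5 n 524 topz 0.1162 px [259, 40, 51, 45, 1676]
flask rim [582.2  46.7] 15.4 n 467 topz 0.1161 px [259, 121, 46, 48, 1463]
knob [ 452.2 -233.2] 10.1 331
knob [ 441.2 -288.2] 9.8 295
knob [ 397.8 -221.9] 10.3 301
knob [ 386.6 -277. ] 9.8 270
((419.2125244140625, -254.39688110351562), (116.95956420898438, 116.98139953613281), 78.3250503540039)
```

View pics/w8.png

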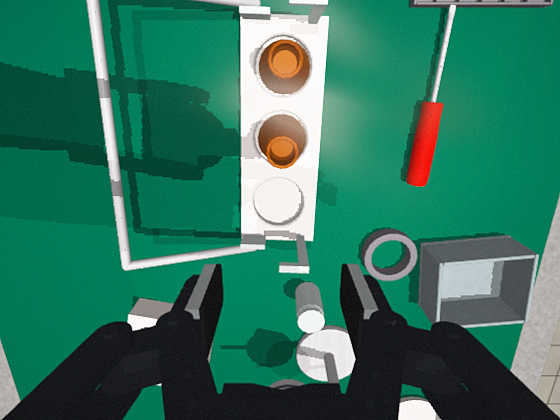

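Both flasks stand fully in wells 1 and 2, with rims at (285,55) and (282,150) in the picture and rim height 0.116. Now the first stopper, K1, at (0.452, -0.233).

```bash
python3 -m handwheel '[-0.124,-0.237,0,0,0,0,-0.124,-0.237,0,0,0,0,-0.124,-0.237,0,0,0,0,-0.124,-0.237,0,0,0,0,-0.124,-0.237,0,0,0,0]' 0.4 >/dev/null
python3 -m handwheel '[-0.124,-0.237,-0.1,0,0,0,-0.124,-0.237,-0.2,0,0,0,0,0,-0.2,0,0,0,0,0,-0.2,0,0,0,0,0,-0.2,0,0,0]' >/dev/null
python3 -m handwheel '[0,0,0,0,0,0,0,0,0,0,0,0,0,0,0,0,0,0]'
```

```text
time: 24.0
eef_pos: [0.456, -0.2253, 0.1718]
tcp_rot: [0.706, 0.708, 0.0, 0.0]
contact_force: [-0.5, -0.4, 0.6]
opening: 0.4
finger_force: 0.0
```

```bash
python3 -m handwheel '[-0.013,-0.025,-0.14,0,0,0,-0.013,-0.026,-0.14,0,0,0,0,0,-0.14,0,0,0,0,0,0,0,0,0,0,0,0,0,0,0]'
python3 - <<'E'
from h import *
im,W=cloud("wrist");cv2.imwrite("pics/w9.png",im)
E
```

```text
time: 24.42
eef_pos: [0.4522, -0.2332, 0.1093]
tcp_rot: [0.706, 0.708, 0.0, 0.0]
contact_force: [0.1, 0.4, 0.6]
opening: 0.398
finger_force: 0.0
```

View pics/w9.png

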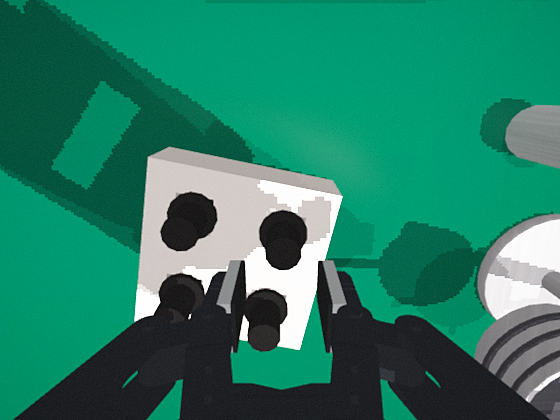

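K1 at (283,240) lies centred between the pads, which are at columns 240 and 325. Descend and grip.

```bash
python3 -m handwheel '[0,0,-0.1,0,0,0,0,0,-0.1,0,0,0,0,0,-0.075,0,0,0,0,0,0,0,0,0,0,0,0,0,0,0]'
python3 -m handwheel '[0,0,0,0,0,0,0,0,0,0,0,0,0,0,0,0,0,0,0,0,0,0,0,0,0,0,0,0,0,0]' 0 60
python3 -m handwheel '[0,0,0.1,0,0,0,0,0,0.15,0,0,0,0,0,0.2,0,0,0,0,0,0.2,0,0,0,0,0,0,0,0,0]'
```

```text
time: 24.88
eef_pos: [0.452, -0.2333, 0.0677]
tcp_rot: [0.706, 0.708, 0.0, 0.0]
contact_force: [-0.3, -0.1, 0.9]
opening: 0.401
finger_force: 0.0
time: 25.3
eef_pos: [0.4526, -0.2339, 0.0685]
tcp_rot: [0.706, 0.708, 0.0, 0.001]
contact_force: [-1.2, 0.5, 6.6]
opening: 0.212
finger_force: 58.8
time: 25.72
eef_pos: [0.4545, -0.2354, 0.1711]
tcp_rot: [0.706, 0.708, 0.001, 0.006]
contact_force: [1.3, -1.1, -0.0]
opening: 0.209
finger_force: 58.7
```

```bash
for i in 1 2; do python3 -m handwheel '[0.087,0.241,0.047,0,0,0,0.087,0.241,0.047,0,0,0,0.087,0.241,0.047,0,0,0,0.087,0.241,0.047,0,0,0,0.087,0.241,0.047,0,0,0]' >/dev/null; done
python3 -m handwheel '[0,0,0,0,0,0,0,0,0,0,0,0,0,0,0,0,0,0]'
python3 - <<'E'
from h import *
s=ctrl.get_state();print(s["eef_pos"])
im,W=cloud("wrist");cv2.imwrite("pics/w10.png",im)
im,W=cloud("side");cv2.imwrite("pics/s10.png",cv2.resize(im[110:270,200:360],None,fx=3.5,fy=3.5))
E
```

```text
time: 26.8
eef_pos: [0.5815, 0.1283, 0.2339]
tcp_rot: [0.706, 0.708, -0.001, -0.0]
contact_force: [-0.5, 0.3, -0.1]
opening: 0.21
finger_force: 58.8
[0.58149634 0.12832459 0.23391992]
```

View pics/w10.png

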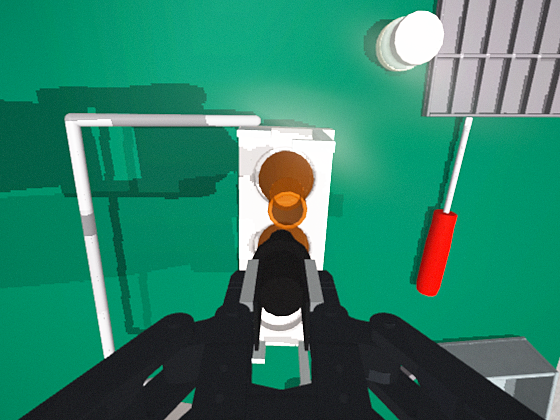

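The stopper is upright in the jaws, tip near (283,235), and the flask rim is at (288,210). Aligning and lowering to just above the rim.

```bash
python3 -m handwheel '[0.012,-0.01,-0.1,0,0,0,0.011,-0.009,-0.14,0,0,0,0,0,-0.12,0,0,0,0,0,0,0,0,0,0,0,0,0,0,0]'
python3 -m handwheel '[0,0,0,0,0,0,0,0,0,0,0,0]'
```

```text
time: 27.32
eef_pos: [0.5844, 0.1242, 0.1795]
tcp_rot: [0.707, 0.707, -0.001, -0.001]
contact_force: [0.5, 0.3, 1.0]
opening: 0.211
finger_force: 58.8
time: 27.48
eef_pos: [0.5864, 0.1251, 0.1827]
tcp_rot: [0.707, 0.708, 0.001, 0.001]
contact_force: [-0.1, 0.5, 0.4]
opening: 0.209
finger_force: 58.8
```

```bash
python3 -m handwheel '[-0.008,0.002,-0.06,0,0,0,0,0,-0.05,0,0,0,0,0,0,0,0,0,0,0,0,0,0,0]'
python3 -m handwheel '[0,0,-0.04,0,0,0,0,0,-0.03,0,0,0,0,0,0,0,0,0,0,0,0,0,0,0]'
```

```text
time: 27.82
eef_pos: [0.5836, 0.1258, 0.1634]
tcp_rot: [0.706, 0.708, -0.001, -0.001]
contact_force: [-0.5, 0.8, 0.3]
opening: 0.211
finger_force: 58.8
time: 28.15
eef_pos: [0.584, 0.1258, 0.1533]
tcp_rot: [0.706, 0.708, -0.0, -0.0]
contact_force: [-0.8, -0.5, -0.9]
opening: 0.208
finger_force: 58.8
```

Entering the bore freely. Continue to seating.

```bash
python3 -m handwheel '[0.002,0,-0.03,0,0,0,0,0,-0.02,0,0,0,0,0,0,0,0,0,0,0,0,0,0,0]'
python3 -m handwheel '[0,0,-0.015,0,0,0,0,0,0,0,0,0,0,0,0,0,0,0]'
python3 -m handwheel '[0,0,-0.015,0,0,0,0,0,0,0,0,0,0,0,0,0,0,0]'
```

```text
time: 28.48
eef_pos: [0.5844, 0.1257, 0.1461]
tcp_rot: [0.706, 0.708, -0.0, -0.0]
contact_force: [-0.4, 0.1, -0.3]
opening: 0.209
finger_force: 58.8
time: 28.73
eef_pos: [0.585, 0.1258, 0.1446]
tcp_rot: [0.706, 0.708, 0.0, 0.0]
contact_force: [-0.7, 0.4, 1.6]
opening: 0.208
finger_force: 59.3
time: 28.98
eef_pos: [0.5855, 0.1259, 0.1445]
tcp_rot: [0.706, 0.708, 0.001, 0.001]
contact_force: [-3.4, 0.1, 8.4]
opening: 0.214
finger_force: 60.0
```

Seated on the rim at exactly the predicted height. A bit more push, then release and get the second stopper, K3, at (0.398, -0.222).

```bash
python3 -m handwheel '[-0.002,0,-0.02,0,0,0,0,0,0,0,0,0,0,0,0,0,0,0]'
python3 -m handwheel '[0,0,0.03,0,0,0,0,0,0,0,0,0,0,0,0,0,0,0,0,0,0,0,0,0]' 0.4
python3 -m handwheel '[0,0,0.05,0,0,0,0,0,0.15,0,0,0,0,0,0.2,0,0,0,0,0,0.25,0,0,0,0,0,0.25,0,0,0]'
for i in 1 2; do python3 -m handwheel '[-0.124,-0.232,0,0,0,0,-0.124,-0.232,0,0,0,0,-0.124,-0.232,0,0,0,0,-0.124,-0.232,0,0,0,0,-0.124,-0.232,0,0,0,0]' >/dev/null; done
python3 -m handwheel '[0,0,-0.2,0,0,0,0,0,-0.2,0,0,0,0,0,-0.2,0,0,0,0,0,-0.2,0,0,0,0,0,0,0,0,0]' >/dev/null
python3 -m handwheel '[0,0,0,0,0,0,0,0,0,0,0,0]'
```

```text
time: 29.23
eef_pos: [0.5863, 0.126, 0.1446]
tcp_rot: [0.706, 0.708, 0.002, 0.001]
contact_force: [-5.4, -1.0, 18.8]
opening: 0.209
finger_force: 61.2
time: 29.57
eef_pos: [0.5837, 0.1258, 0.1425]
tcp_rot: [0.706, 0.708, -0.001, -0.001]
contact_force: [0.1, -1.0, -0.6]
opening: 0.394
finger_force: 0.0
time: 29.98
eef_pos: [0.5835, 0.1257, 0.2787]
tcp_rot: [0.706, 0.708, -0.001, -0.001]
contact_force: [0.6, -0.6, -0.5]
opening: 0.398
finger_force: 0.0
time: 31.4
eef_pos: [0.3991, -0.2228, 0.1601]
tcp_rot: [0.706, 0.708, 0.0, 0.001]
contact_force: [0.3, -0.5, -0.4]
opening: 0.399
finger_force: 0.0
```

```bash
python3 -m handwheel '[-0.006,0.003,-0.16,0,0,0,0,0,-0.16,0,0,0,0,0,-0.15,0,0,0,0,0,-0.14,0,0,0,0,0,0,0,0,0]'
python3 -m handwheel '[0,0,0,0,0,0,0,0,0,0,0,0]'
python3 -m handwheel '[0,0,0,0,0,0,0,0,0,0,0,0,0,0,0,0,0,0,0,0,0,0,0,0,0,0,0,0,0,0]' 0 60
python3 -m handwheel '[0,0,0.1,0,0,0,0,0,0.2,0,0,0,0,0,0.25,0,0,0,0,0,0.25,0,0,0,0,0,0.25,0,0,0]'
```

```text
time: 31.82
eef_pos: [0.3967, -0.221, 0.0657]
tcp_rot: [0.706, 0.708, -0.0, -0.002]
contact_force: [-0.4, 0.2, 0.0]
opening: 0.4
finger_force: 0.0
time: 31.98
eef_pos: [0.3991, -0.2231, 0.0695]
tcp_rot: [0.706, 0.708, 0.0, 0.002]
contact_force: [-0.3, 0.2, 0.5]
opening: 0.403
finger_force: 0.0
time: 32.4
eef_pos: [0.399, -0.2231, 0.0695]
tcp_rot: [0.706, 0.708, 0.0, 0.002]
contact_force: [-0.8, 0.8, 7.4]
opening: 0.212
finger_force: 58.5
time: 32.82
eef_pos: [0.3971, -0.2215, 0.2267]
tcp_rot: [0.706, 0.708, 0.0, 0.0]
contact_force: [1.8, -1.0, 0.7]
opening: 0.209
finger_force: 58.6
```

```bash
python3 -m handwheel '[0.136,0.198,0.02,0,0,0,0.136,0.198,0.02,0,0,0,0.136,0.198,0,0,0,0,0.136,0.198,0,0,0,0,0.136,0.198,0,0,0,0]' >/dev/null
python3 -m handwheel '[0.136,0.198,0,0,0,0,0.136,0.198,0,0,0,0,0.136,0.198,0,0,0,0,0.136,0.198,0,0,0,0,0,0,0,0,0,0]' >/dev/null
python3 -m handwheel '[0,0,-0.12,0,0,0,0,0,-0.12,0,0,0,0,0,0,0,0,0,0,0,0,0,0,0,0,0,0,0,0,0]'
```

```text
time: 34.07
eef_pos: [0.5813, 0.0452, 0.1956]
tcp_rot: [0.706, 0.708, 0.0, 0.001]
contact_force: [0.4, -0.7, 0.4]
opening: 0.211
finger_force: 58.7
```

```bash
python3 -m handwheel '[0.004,0.002,-0.07,0,0,0,0,0,-0.07,0,0,0,0,0,-0.06,0,0,0,0,0,0,0,0,0,0,0,0,0,0,0]'
python3 -m handwheel '[0,0,-0.04,0,0,0,0,0,-0.03,0,0,0,0,0,0,0,0,0,0,0,0,0,0,0]'
```

```text
time: 34.48
eef_pos: [0.5808, 0.0458, 0.1631]
tcp_rot: [0.706, 0.708, -0.001, -0.001]
contact_force: [0.3, 0.9, -0.4]
opening: 0.21
finger_force: 58.7
time: 34.82
eef_pos: [0.5814, 0.0458, 0.1535]
tcp_rot: [0.706, 0.708, -0.0, -0.0]
contact_force: [-0.7, -0.5, -0.3]
opening: 0.207
finger_force: 58.7
```

```bash
python3 -m handwheel '[0.002,0,-0.03,0,0,0,0,0,-0.015,0,0,0,0,0,0,0,0,0,0,0,0,0,0,0]'
python3 -m handwheel '[0,0,-0.02,0,0,0,0,0,0,0,0,0,0,0,0,0,0,0]'
python3 -m handwheel '[-0.002,0,-0.02,0,0,0,0,0,0,0,0,0,0,0,0,0,0,0]'
```

```text
time: 35.15
eef_pos: [0.5818, 0.0458, 0.147]
tcp_rot: [0.706, 0.708, -0.0, -0.0]
contact_force: [0.5, 0.1, -0.7]
opening: 0.213
finger_force: 58.7
time: 35.4
eef_pos: [0.5826, 0.0458, 0.1456]
tcp_rot: [0.706, 0.708, 0.001, 0.001]
contact_force: [-1.6, 1.0, 5.8]
opening: 0.207
finger_force: 59.1
time: 35.65
eef_pos: [0.5834, 0.0458, 0.1457]
tcp_rot: [0.706, 0.708, 0.001, 0.001]
contact_force: [-5.4, 0.1, 15.4]
opening: 0.21
finger_force: 60.2
```

Both stoppers are seated at the predicted height. Release and retreat, then verify them and measure the bail bar.

```bash
python3 -m handwheel '[0,0,0.03,0,0,0,0,0,0,0,0,0,0,0,0,0,0,0,0,0,0,0,0,0]' 0.4
python3 -m handwheel '[0,0,0.05,0,0,0,0,0,0.15,0,0,0,0,0,0.2,0,0,0,0,0,0.25,0,0,0,0,0,0.25,0,0,0]' >/dev/null
python3 -m handwheel '[-0.2,0,0,0,0,0,-0.2,0,0,0,0,0,-0.2,0,0,0,0,0,0,0,0,0,0,0,0,0,0,0,0,0]'
python3 - <<'E'
from h import *
for n in("wrist","top","side"):
    im,W=cloud(n);z=W[...,2]
    if n!="top": cv2.imwrite(f"pics/{n}11.png",im)
    m=(W[...,0]>.38)&(W[...,0]<.45)&(W[...,1]>-.08)&(W[...,1]<.17)&(z>.05)&(z<.11)
    P=W[m]
    if len(P)>10:
        f=np.polyfit(P[:,1],P[:,0],1);print(n,len(P),"x=",f,"at y.14",np.polyval(f,.14),"z95",np.percentile(P[:,2],95),"x rng",P[:,0].min(),P[:,0].max(),"y",P[:,1].min(),P[:,1].max())
    for c in((.585,.126),(.582,.0465)):
        Q=W[(np.hypot(W[...,0]-c[0],W[...,1]-c[1])<.013)&(z>.135)&(z<.2)]
        if len(Q)>3: print(" knob",Q.mean(0).round(4),"top",np.percentile(Q[:,2],90).round(4),len(Q))
E
```

```text
time: 35.98
eef_pos: [0.5811, 0.0459, 0.1448]
tcp_rot: [0.706, 0.708, -0.0, -0.0]
contact_force: [-0.3, 0.3, -0.1]
opening: 0.396
finger_force: 0.0
time: 36.82
eef_pos: [0.4905, 0.046, 0.2807]
tcp_rot: [0.706, 0.708, 0.0, 0.0]
contact_force: [0.1, -1.2, 0.7]
opening: 0.405
finger_force: 0.0
wrist 2697 x= [0.03609598 0.41162062] at y.14 0.4166740582356492 z95 0.09381335479640789 x rng 0.40374475313720076 0.42180307284522944 y -0.07978132728302931 0.16995498601293554
 knob [0.583  0.1272 0.1452] top 0.1469 713
 knob [0.5804 0.049  0.1448] top 0.1469 565
top 195 x= [0.05312775 0.4115425 ] at y.14 0.418980381445571 z95 0.09696777996785873 x rng 0.4036655822796797 0.4198533386769915 y -0.0789829828101709 0.13129588024666586
 knob [0.5868 0.1244 0.1456] top 0.1495 35
 knob [0.5825 0.0431 0.1459] top 0.1496 32
side 255 x= [0.03536879 0.4140213 ] at y.14 0.4189729305383602 z95 0.09439291992061263 x rng 0.40658592651410985 0.42371094375883817 y -0.07848249198297531 0.16994701909895482
 knob [0.5869 0.1241 0.1435] top 0.1472 47
 knob [0.5841 0.0447 0.1434] top 0.147 51
```

View pics/wrist11.png

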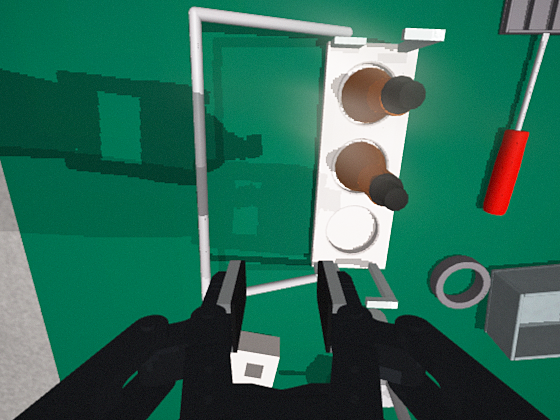

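Both knob tops are at 0.147 m, as a fully home stopper requires. The bail bar is visible on the left (column 200), with its axis at x≈0.4175, z≈0.0885 at y=0.14. I'll grip it there, where it's in reach, and swing it along its arc.

```bash
python3 -m handwheel '[-0.122,0.157,-0.18,0,0,-0.0055,-0.122,0.157,-0.18,0,0,-0.0055,-0.122,0.157,-0.18,0,0,-0.0055,-0.122,0.157,-0.18,0,0,-0.0055,0,0,0,0,0,0]' 0.5 >/dev/null
python3 -m handwheel '[0,0,0,0,0,0,0,0,0,0,0,0,0,0,0,0,0,0]'
```

```text
time: 37.63
eef_pos: [0.4206, 0.1397, 0.1744]
tcp_rot: [0.719, 0.695, 0.001, 0.001]
contact_force: [-0.5, -0.3, -0.4]
opening: 0.5
finger_force: 0.0
```

```bash
python3 -m handwheel '[-0.01,0,-0.13,0,0,0,-0.01,0,-0.13,0,0,0,0,0,-0.13,0,0,0,0,0,-0.11,0,0,0,0,0,0,0,0,0]' >/dev/null
python3 -m handwheel '[0,0,0,0,0,0,0,0,0,0,0,0]'
python3 -m handwheel '[0,0,0,0,0,0,0,0,0,0,0,0,0,0,0,0,0,0,0,0,0,0,0,0,0,0,0,0,0,0]' 0 40
python3 -m handwheel '[0,0,0,0,0,0]'
```

```text
time: 38.22
eef_pos: [0.4173, 0.1397, 0.0994]
tcp_rot: [0.719, 0.695, 0.001, 0.001]
contact_force: [-0.3, 0.5, 0.7]
opening: 0.503
finger_force: 0.0
time: 38.63
eef_pos: [0.4164, 0.1401, 0.0984]
tcp_rot: [0.718, 0.696, 0.001, 0.001]
contact_force: [2.0, -0.7, 0.6]
opening: 0.093
finger_force: 38.9
time: 38.72
eef_pos: [0.4163, 0.1401, 0.0983]
tcp_rot: [0.718, 0.696, 0.001, 0.001]
contact_force: [2.9, -0.4, -0.5]
opening: 0.095
finger_force: 38.9
```

```bash
python3 -m handwheel '[0.031,-0.001,0.06,0,0,0,0.031,-0.001,0.06,0,0,0,0.037,-0.001,0.0535,0,0,0,0.037,-0.001,0.0535,0,0,0]'
python3 -m handwheel '[0.0415,-0.0015,0.0465,0,0,0,0.0415,-0.0015,0.0465,0,0,0,0.0475,-0.0015,0.0405,0,0,0,0.0475,-0.0015,0.0405,0,0,0]'
```

```text
time: 39.05
eef_pos: [0.4347, 0.1394, 0.1313]
tcp_rot: [0.718, 0.696, -0.002, -0.001]
contact_force: [0.5, 0.8, -5.0]
opening: 0.093
finger_force: 38.9
time: 39.38
eef_pos: [0.4602, 0.1386, 0.1585]
tcp_rot: [0.718, 0.696, -0.004, -0.003]
contact_force: [-10.8, -0.5, 6.1]
opening: 0.093
finger_force: 39.1
```

```bash
python3 -m handwheel '[0.047,-0.0015,0.0385,0,0,0,0.052,-0.0015,0.0365,0,0,0,0.056,-0.002,0.03,0,0,0,0.056,-0.002,0.029,0,0,0]'
python3 -m handwheel '[0.059,-0.002,0.021,0,0,0,0.059,-0.002,0.021,0,0,0,0.061,-0.002,0.013,0,0,0,0.061,-0.002,0.013,0,0,0]'
```

```text
time: 39.72
eef_pos: [0.4937, 0.1375, 0.1804]
tcp_rot: [0.718, 0.696, -0.002, -0.001]
contact_force: [-7.3, -0.7, 8.0]
opening: 0.095
finger_force: 39.1
time: 40.05
eef_pos: [0.5312, 0.1363, 0.1914]
tcp_rot: [0.718, 0.696, 0.0, 0.0]
contact_force: [-4.7, -0.6, 7.8]
opening: 0.096
finger_force: 39.7
```

```bash
python3 -m handwheel '[0.05,-0.002,0.008,0,0,0,0.05,-0.002,0.006,0,0,0,0.05,-0.002,0,0,0,0,0.05,-0.002,0,0,0,0]'
python3 -m handwheel '[0.0375,-0.001,-0.0035,0,0,0,0.0375,-0.001,-0.0035,0,0,0,0.037,-0.001,-0.006,0,0,0,0.037,-0.001,-0.006,0,0,0]'
python3 -m handwheel '[0,0,0,0,0,0,0,0,0,0,0,0]'
```

```text
time: 40.38
eef_pos: [0.5614, 0.1352, 0.1922]
tcp_rot: [0.718, 0.696, 0.001, 0.0]
contact_force: [-2.2, 1.0, 3.0]
opening: 0.092
finger_force: 40.9
time: 40.72
eef_pos: [0.5838, 0.1345, 0.1887]
tcp_rot: [0.718, 0.696, 0.001, 0.001]
contact_force: [-1.8, 0.5, 5.9]
opening: 0.096
finger_force: 41.8
time: 40.88
eef_pos: [0.5843, 0.1345, 0.1886]
tcp_rot: [0.718, 0.696, 0.002, 0.002]
contact_force: [1.0, 0.8, 4.2]
opening: 0.094
finger_force: 41.6
```

Nearly at the stop. Push on gently in +x and watch for the force to rise.

```bash
python3 -m handwheel '[0.02,0,-0.004,0,0,0,0,0,0,0,0,0,0,0,0,0,0,0]'
python3 -m handwheel '[0.02,0,-0.004,0,0,0,0,0,0,0,0,0,0,0,0,0,0,0]'
```

```text
time: 41.13
eef_pos: [0.5846, 0.1345, 0.1885]
tcp_rot: [0.718, 0.696, -0.001, -0.001]
contact_force: [-7.4, -0.1, 10.5]
opening: 0.09
finger_force: 42.3
time: 41.38
eef_pos: [0.5849, 0.1345, 0.1884]
tcp_rot: [0.718, 0.696, -0.005, -0.004]
contact_force: [-17.0, -1.0, 17.3]
opening: 0.094
finger_force: 43.0
```

Hard stop reached at x=0.585, z≈0.178, which is the closed position. Relax, release, rise and check.

```bash
python3 -m handwheel '[-0.025,0,0.015,0,0,0,0,0,0,0,0,0]' 
python3 -m handwheel '[0,0,0,0,0,0,0,0,0,0,0,0,0,0,0,0,0,0,0,0,0,0,0,0]' 0.35
python3 -m handwheel '[0,0,0.1,0,0,0,0,0,0.15,0,0,0,0,0,0.25,0,0,0,0,0,0.25,0,0,0,0,0,0.1,0,0,0]'
python3 -m handwheel '[-0.25,-0.1,0,0,0,0,-0.25,-0.1,0,0,0,0,-0.2,-0.1,0,0,0,0,0,0,0,0,0,0,0,0,0,0,0,0]' >/dev/null
python3 - <<'E'
from h import *
for n in("wrist","top","side"):
    im,W=cloud(n);z=W[...,2];cv2.imwrite(f"pics/{n}12.png",im)
    P=W[(W[...,0]>.53)&(W[...,0]<.63)&(W[...,1]>-.08)&(W[...,1]<.17)&(z>.16)&(z<.195)]
    if len(P)>10:
        f=np.polyfit(P[:,1],P[:,0],1);print(n,len(P),"x at y=.0468",np.polyval(f,.0468),"slope",f[0],"z95",np.percentile(P[:,2],95))
    Q=W[(np.hypot(W[...,0]-.59,W[...,1]+.287)<.03)&(z>.2)&(z<.24)];
    if len(Q)>3: print(" basket grip",Q.mean(0).round(4),Q[:,2].max())
E
```

```text
time: 41.55
eef_pos: [0.5843, 0.1345, 0.1886]
tcp_rot: [0.718, 0.696, -0.0, 0.0]
contact_force: [-2.9, -0.3, 3.7]
opening: 0.091
finger_force: 41.5
time: 41.88
eef_pos: [0.5849, 0.1344, 0.1878]
tcp_rot: [0.718, 0.696, -0.0, -0.0]
contact_force: [0.3, 0.0, -0.3]
opening: 0.351
finger_force: 0.0
time: 42.3
eef_pos: [0.5867, 0.1346, 0.3221]
tcp_rot: [0.718, 0.696, 0.003, 0.003]
contact_force: [0.6, -0.1, 1.2]
opening: 0.343
finger_force: 0.0
wrist 2944 x at y=.0468 0.5788278693234252 slope 0.035865415495641005 z95 0.18184897509092685
top 388 x at y=.0468 0.5799457457901214 slope 0.034792142591630396 z95 0.1842502725272845
 basket grip [ 0.5896 -0.2886  0.2184] 0.22668588543205764
side 265 x at y=.0468 0.5826122149109396 slope 0.03518937407483663 z95 0.18245427232254768
 basket grip [ 0.592  -0.2921  0.2153] 0.22261423126200547
```

View pics/side12.png

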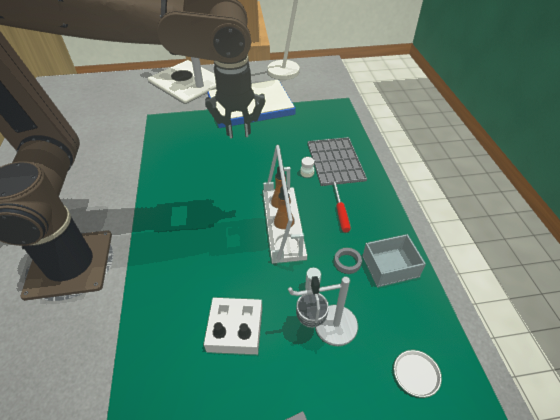

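The side view shows the bail closed over both stoppered flasks at (283,195), the basket hanging on the prong at (313,300), the two spare stoppers in the block at (220,330) and (244,330), and the other items in place. The bar measures x≈0.580, z≈0.177, which is the closed value. Handing in.

```bash
python3 -m handwheel '[0,0,0,0,0,0,0,0,0,0,0,0,0,0,0,0,0,0]'; python3 -c "
from plant import ctrl; print(ctrl.sign_off())"
```

```text
time: 43.12
eef_pos: [0.4803, 0.0897, 0.3157]
tcp_rot: [0.718, 0.696, -0.0, -0.0]
contact_force: [0.5, -1.0, 0.0]
opening: 0.348
finger_force: 0.0
the job is handed in; nothing more can be done
None
```

I handed the job in at about 43 s: both flasks present are in wells 1 and 2 with stoppers fully home, the bail was then closed to its stop, and the basket hangs on the prong clear of the bench (sign-off returned no verdict).

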